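# Start up the grinding bench: supply, extractor, grinder

### The job

Start up the grinding bench in the safe order: with a fingertip lightly press in the green button of the yellow bench supply box, then that of the blue dust extractor, and last the grinder's, each all the way in, so that it stays in. Do not touch the red buttons, and leave the tools and parts lying about where they are.

Things in the scene. Friction and masses are not known exactly. Their poses are not given: they have to be found in the camera images.
- supply: Yellow bench supply box, 130 x 180 x 85 mm high, a blue capped socket on each end (215 mm over them, along y); green and red button on its upward face, 52 mm apart along its y, green at +y, red at -y. Origin on the table right below the midpoint of the two; x points to its back, z up. Fixed. Reaches 50 mm before and 80 mm behind the origin.
- extractor: Blue dust extractor, 250 x 220 x 200 mm high; green and red button on its upward face, 52 mm apart along its y, green at +y, red at -y. Origin on the table right below the midpoint of the two; x points to its back, z up. Fixed. Reaches 50 mm before and 200 mm behind the origin; a hose spigot 84 mm across, 53 mm tall, stands on top 143 mm behind the buttons.
- grinder: Green grinder, two 125 mm wheels, 200 mm high, 282 mm wide, on a plate with its grey starter box (95 x 130 x 85 mm high) in front; green and red button on its upward face, 52 mm apart along its y, green at +y, red at -y. Origin on the table right below the midpoint of the two; x points to its back, z up. Fixed. Its tool rests begin 118 mm, wheels and motor 145 mm behind the buttons.
- supply_green (a point): Centre of the top face of the supply's green start button, a flat round button 32 mm across; it moves straight down with the button. At the start it stands 12 mm above the 85 mm high face (z = 97 mm), pressed in it stays 5 mm above it. Its bezel is 40 mm across and 1.5 mm high.
- supply_start (a joint): Travel of that green button, m: 0 = out, 0.007 = fully in, at its end stop. It moves against about 4 N all the way and stays where it is pushed. The green cap is cushioned: it gives a further 1 mm per 5 N (4 mm at most) on top of this travel while pushed.
- supply_stop: The supply's red stop button, 32 mm across. Origin on its axis at the height of the face (85 mm) when the green one is out. Linked with the green button: low (5 mm above the face) while green is out, it pops up by 7 mm to 12 mm as green goes in; pressing it would push green out again.
- extractor_green (a point): Centre of the top face of the extractor's green start button, a flat round button 32 mm across; it moves straight down with the button. At the start it stands 12 mm above the 200 mm high face (z = 212 mm), pressed in it stays 5 mm above it. Its bezel is 40 mm across and 1.5 mm high.
- extractor_start (a joint): Travel of that green button, m: 0 = out, 0.007 = fully in, at its end stop. It moves against about 4 N all the way and stays where it is pushed. The green cap is cushioned: it gives a further 1 mm per 5 N (4 mm at most) on top of this travel while pushed.
- extractor_stop: The extractor's red stop button, 32 mm across. Origin on its axis at the height of the face (200 mm) when the green one is out. Linked with the green button: low (5 mm above the face) while green is out, it pops up by 7 mm to 12 mm as green goes in; pressing it would push green out again.
- grinder_green (a point): Centre of the top face of the grinder's green start button, a flat round button 32 mm across; it moves straight down with the button. At the start it stands 12 mm above the 85 mm high face (z = 97 mm), pressed in it stays 5 mm above it. Its bezel is 40 mm across and 1.5 mm high.
- grinder_start (a joint): Travel of that green button, m: 0 = out, 0.007 = fully in, at its end stop. It moves against about 4 N all the way and stays where it is pushed. The green cap is cushioned: it gives a further 1 mm per 5 N (4 mm at most) on top of this travel while pushed.
- grinder_stop: The grinder's red stop button, 32 mm across. Origin on its axis at the height of the face (85 mm) when the green one is out. Linked with the green button: low (5 mm above the face) while green is out, it pops up by 7 mm to 12 mm as green goes in; pressing it would push green out again.
- hammer: Hammer, orange handle, 270 mm long, lying along its x; head at +x, about 40 mm high. Loose bystander; origin at its underside.
- wrench: Steel open wrench, 170 mm long, lying flat along its x. Loose bystander; origin at its underside.
- marker: White marker pen with red cap, 135 mm long, 18 mm thick, lying along its x, cap at +x. Loose bystander; origin at its underside.
- battery: Black cordless-tool battery pack, 115 x 75 x 64 mm high. Loose bystander; origin at its underside.
- bush: Brass bush, 40 mm across, 35 mm high, standing upright. Loose bystander; origin at its underside.
- pliers: Pliers with red handles, about 160 mm long, lying along its x, jaws at +x, 12 mm high. Loose bystander; origin at its underside.

How it is judged:
By the outcome, as a careful person would: the job done as asked, in the order asked, and still so for the second after the job is handed in, with the robot touching nothing.
It also fails if it takes over 69 s, if anything falls off the work surface, if the arm or the gripper's body presses on something with over 40 N, if the wrist force passes 120 N, or if a joint passes its speed limit or range.

### The arm

A 7-joint arm with a two-finger parallel gripper is mounted at the origin on the work surface. World frame = base frame: x ahead of the robot, y to its left, z up, the work surface at z = 0. Lengths are in m, angles in rad, forces in N, time in s.
With the tool pointing down it reaches from about 0.425 to 0.875 m from the base axis. Payload 8.4 kg.
Tool frame: the origin (TCP) lies at the very end of the fingers, on their centre line; the grasp point (between the pads) lies arm.tcp_to_grasp behind it (arm.tcp_to_grasp is the distance from the TCP to the grasp point, in m); z points along the fingers, y is the line along which they close (so a half turn about z gives the same grasp; the last joint's range is limited). The gripper opens to 87 mm and grips with 3 to 60 N. Pads are 19 mm wide; open, the fingers measure 117 mm over their backs; the gripper's body (75 mm by 190 mm) begins 51 mm behind the grasp point.
Start: joints at [-1.201, 0.333, 0.04, 1.465, -0.013, 1.343, -0.059], TCP at [0.294, 0.58, 0.223] pointing down, gripper open.
Joint ranges: [-2.58, 2.58], [-0.38, 2.09], [-1.3, 1.39], [0.25, 2.4], [-1.5, 4.64], [0.08, 2.09], [-2.65, 2.65]. Speed limits (rad/s): [2.22, 2.22, 2.79, 2.79, 3.14, 3.14, 3.14].

### API

Orientations are given as [roll, pitch, yaw] about the fixed x, y, z axes, in that order (R = Rz(yaw) Ry(pitch) Rx(roll)).
In Python, from rig import arm gives the robot as it stands. Calls block until the motion is done:
- arm.move_pose(position, orientation): joint-space move of the TCP to a pose.
- arm.move_straight(position, v=0.15, rot=None, f_stop=None): straight line of the TCP; rot=None keeps the orientation; v is the mean speed in m/s. With f_stop (N) it stops when the force on the tool has changed by that much, and returns True; else False.
- arm.move_joints(angles): joint-space move.
- arm.grip(opening): finger opening in m; the grip force is fixed at half the most; returns when the fingers have stopped.
- arm.sleep(seconds).
- arm.solve_ik(position, orientation): joint angles nearest the present ones, or None.
- arm.get_state(): the state.
- arm.capture(name): name is "scene" or "top"; returns the picture (480x640x3 uint8, red, green, blue); there is no depth.
- arm.camera_model(name): a dict with "intrinsics" (3x3 intrinsics, pixels), "R" (3x3) and "t" (3): a world point X has camera coordinates R X + t. Camera axes: x right, y down, z forward; pixel columns grow to the right and rows downward; lengths in m; the calibration is good to about 2 mm. A picture is of the moment at which its call begins. camera_model takes no time and is no camera call.
A pose or a line that the arm cannot do raises arm.IKError and nothing moves.
- arm.finish_job(): hands the job in; it is judged then, once.
The state is a dict: "t": time; "qpos": joint angles; "qvel": joint speeds; "effort": joint torques, N m; "ee_pos": TCP position; "tool_rot": TCP orientation; "ft_force": force on the tool from outside, world axes, zero at the start; "moment": the same for the moment, N m; "gripper_width": finger opening in m; "grasp_force": force on a finger pad.
Only numpy, scipy, OpenCV 4.12 (cv2) and the standard library are available. Lean on these libraries where they do the work, as an engineer would, in place of code of your own. Each camera call takes 0.05 s, during which the arm holds its last target. There are 200 camera calls.

## Working session

There is one attempt and no reset: what is moved stays moved. The work goes in short steps, each a Python script; the robot and the scene stay as the last script left them, time stands still between calls to the robot, and variables do not carry over. Pictures are saved under pics/ and viewed, at most 10 in all, crops included, and the job is handed in when it is done.

```bash
mkdir -p pics; python3 - <<'E'
from rig import arm
import cv2
for n in("scene","top"):
    cv2.imwrite(f"pics/{n}0.png",arm.capture(n)[:,:,::-1]); m=arm.camera_model(n); print(n,m["intrinsics"],-m["R"].T@m["t"],m["R"])
print(arm.get_state()["t"],arm.tcp_to_grasp)
E
```

```text
scene [[453.44787579   0.         319.73049436]
 [  0.         453.44787579 237.09637268]
 [  0.           0.           1.        ]] [0.98905132 0.04781713 0.94571643] [[-6.64386318e-02  9.97790183e-01  8.11261299e-04]
 [ 8.43268379e-01  5.65842623e-02 -5.34505998e-01]
 [-5.33370742e-01 -3.48277362e-02 -8.45164292e-01]]
top [[460.36225567   0.         314.5955229 ]
 [  0.         460.36225567 233.32655974]
 [  0.           0.           1.        ]] [ 0.32568369 -0.01864709  1.09115981] [[-0.0143845  -0.99941519 -0.03102193]
 [-0.98691056  0.0191748  -0.16012458]
 [ 0.16062577  0.02831256 -0.98660922]]
0.1 0.0187
```

View pics/scene0.png

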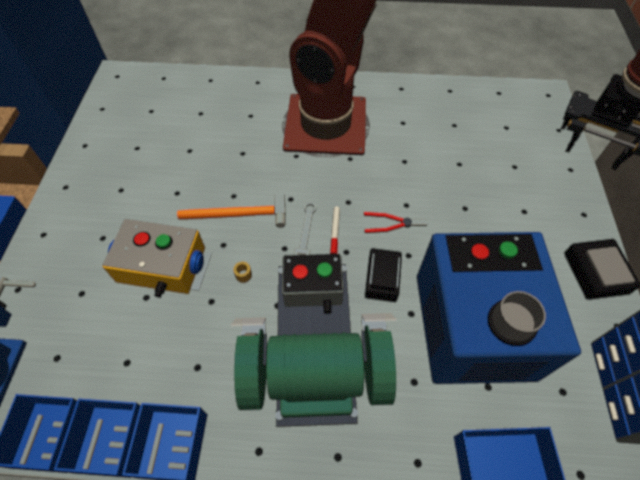

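View pics/top0.png

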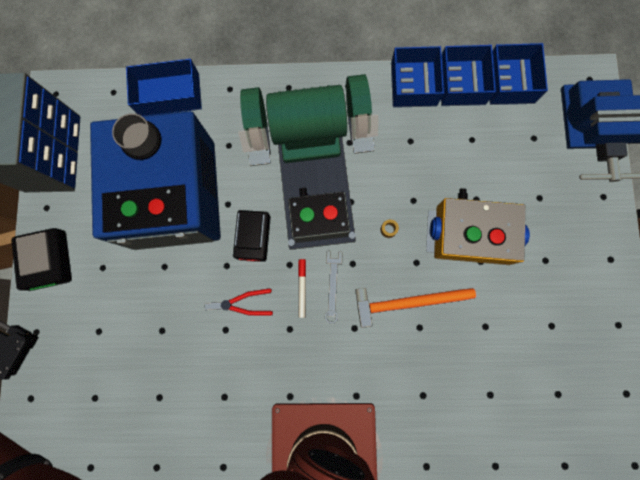

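The scene view shows the green buttons at about (163,241) on the supply, (324,269) on the grinder and (508,249) on the extractor. In the top view they are at (474,234), (307,214) and (129,208), and the red ones sit beside them.

```bash
cat > h.py <<'E'
from rig import arm
import cv2, numpy as np
S={"supply":((163,241),(142,238),(474,234),(497,236),.085),"extractor":((508,249),(481,251),(129,208),(156,207),.2),"grinder":((324,269),(300,271),(307,214),(330,213),.085)}
def blob(img,seed,green):
    h=cv2.cvtColor(img,cv2.COLOR_RGB2HSV); H,Sa,V=cv2.split(h)
    m=((H>45)&(H<85) if green else (H<8)|(H>172))&(Sa>120)&(V>60)
    n,l,st,c=cv2.connectedComponentsWithStats(m.astype(np.uint8))
    i=1+np.argmin(np.hypot(*(c[1:]-seed).T)+1e3*(st[1:,4]<40)); return c[i],st[i,4]
def ray(n,p):
    m=arm.camera_model(n); R=m["R"]; d=R.T@np.linalg.inv(m["intrinsics"])@[*p,1]; return -R.T@m["t"],d/np.linalg.norm(d)
def plane(n,p,z): o,d=ray(n,p); return o+d*(z-o[2])/d[2]
def tri(p,q):
    r=[ray("scene",p),ray("top",q)]; P=[np.eye(3)-np.outer(d,d) for o,d in r]
    return np.linalg.solve(sum(P),sum(A@o for A,(o,d) in zip(P,r)))
def measure():
    a,b=arm.capture("scene"),arm.capture("top"); out={}
    for k,(gs,rs,gt,rt,f) in S.items():
        o={}
        for c,s,t,hh in(("g",gs,gt,.012),("r",rs,rt,.005)):
            (p,n1),(q,n2)=blob(a,s,c=="g"),blob(b,t,c=="g")
            o[c]=(tri(p,q),plane("scene",p,f+hh),plane("top",q,f+hh),n1,n2,p,q)
        out[k]=o
    return out
E
python3 - <<'E'
from h import *
np.set_printoptions(precision=4,suppress=True)
for k,o in measure().items():
    for c in o: print(k,c,*o[c])
    d=o["g"][2]-o["r"][2]; print(np.hypot(*d[:2]),np.degrees(np.arctan2(-d[0],d[1])))
E
```

```text
supply g [ 0.4812 -0.3357  0.0898] [ 0.4855 -0.3319  0.097 ] [ 0.4802 -0.3339  0.097 ] 138 167 [162.6304 240.5217] [473.3413 233.6228]
supply r [ 0.4757 -0.3873  0.0854] [ 0.4785 -0.3843  0.09  ] [ 0.4752 -0.3862  0.09  ] 165 196 [141.1697 238.1758] [496.75   235.9592]
0.05249297158944229 -5.500817760034894
extractor g [0.527  0.3748 0.2106] [0.5279 0.3741 0.212 ] [0.5267 0.3742 0.212 ] 228 207 [508.3904 248.6316] [128.4783 208.0338]
extractor r [0.5313 0.323  0.2037] [0.532  0.3227 0.205 ] [0.531  0.3224 0.205 ] 248 228 [479.9879 250.8468] [155.8026 206.1316]
0.05199830929989264 4.75374797536102
grinder g [0.5312 0.0273 0.094 ] [0.5328 0.0276 0.097 ] [0.5306 0.0268 0.097 ] 187 176 [324.2086 269.0374] [306.6364 214.1932]
grinder r [ 0.5363 -0.0245  0.0877] [ 0.5375 -0.024   0.09  ] [ 0.5359 -0.0247  0.09  ] 211 192 [299.8626 271.1232] [329.974  212.0312]
0.0518233492020327 5.824362248675573
```

```bash
cat > p.py <<'E'
from h import *
T={"supply":(.4826,-.3330,.097,-.096),"extractor":(.5273,.3742,.212,.083),"grinder":(.5317,.0272,.097,.1)}
def press(k):
    x,y,z,yaw=T[k]
    arm.move_pose([x,y,max(z+.12,.30)],[np.pi,0,yaw]); arm.move_straight([x,y,z+.015],v=.15)
    arm.sleep(.3); f0=arm.get_state()["ft_force"]
    hit=arm.move_straight([x,y,z-.0105],v=.012,f_stop=9)
    s=arm.get_state(); print(k,hit,s["ee_pos"],s["ft_force"]-np.array(f0),s["t"])
    arm.sleep(.2); s=arm.get_state(); print(s["ee_pos"],s["ft_force"]-np.array(f0))
def up(k):
    x,y,z,yaw=T[k]; arm.move_straight([x,y,max(z+.12,.30)],v=.2)
E
python3 - <<'E'
from p import *
s=arm.get_state(); print(s["tool_rot"],s["ft_force"])
for k,(x,y,z,w) in T.items(): print(k,arm.solve_ik([x,y,z],[np.pi,0,w]),arm.solve_ik([x,y,.33],[np.pi,0,w]))
p=s["ee_pos"]; arm.move_straight([p[0],p[1],.33],v=.15); arm.grip(0)
press("supply"); up("supply")
b=arm.capture("scene"); cv2.imwrite("pics/s1.png",cv2.resize(b[200:320,80:240,::-1],None,fx=4,fy=4))
print(arm.get_state()["t"],arm.get_state()["gripper_width"])
E
```

```text
[-3.14064913e+00  6.53751747e-05  2.67269835e+00] [0.44888915 0.46162313 0.24819865]
supply [-0.32877879  0.5229388   1.11738757  1.8112591  -0.51715801  1.13867755
 -0.70326636] [-0.16039787  0.20434584  0.82649881  1.48269808 -0.15002051  1.51998761
 -1.00350435]
extractor [-1.09246744  0.35885705  0.53158055  1.51015152 -0.18468952  1.32282569
 -2.03115282] [-1.08035701  0.3191357   0.53337763  1.31662391 -0.16024872  1.54805759
 -2.05349613]
grinder [-0.7523281   0.23477531  0.70251119  1.92946284 -0.17535494  1.03835025
 -1.44459775] [-0.78686408  0.0421693   0.68452837  1.6027087  -0.02671491  1.5062299
 -1.57184358]
supply True [ 0.48259278 -0.33300812  0.08872165] [-1.17585636  1.50448826  9.30479911] 9.3083
[ 0.48260381 -0.33303761  0.08884348] [-2.03857056  1.03551107  8.61051718]
10.7667 0.0003342028895019595
```

View pics/s1.png

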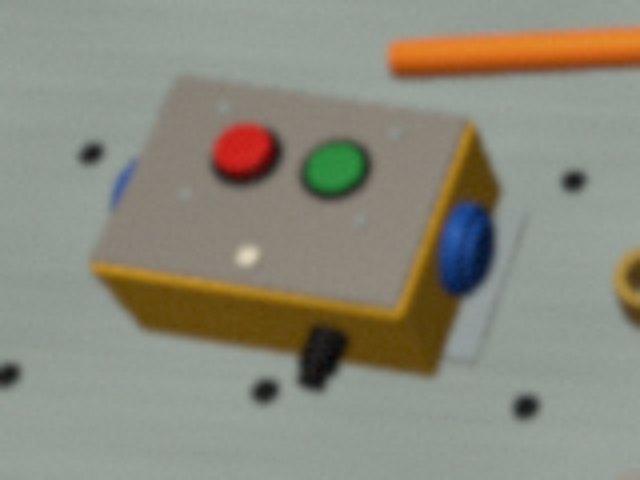

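The crop shows the supply's red button popped up at (245,150) and the green one low at (335,167). By the numbers the travel is about 6.5–7 mm, so I'll press again slightly harder to be sure it's at the stop.

```bash
python3 - <<'E'
from p import *
x,y,z,w=T["supply"]
arm.move_straight([x,y,.1],v=.2); arm.sleep(.3); f0=arm.get_state()["ft_force"][2]
for f in (2.5,9.5):
    arm.move_straight([x,y,.0862],v=.01,f_stop=f); arm.sleep(.3); s=arm.get_state(); print(s["ee_pos"][2],s["ft_force"][2]-f0)
up("supply"); print(arm.get_state()["t"])
E
```

```text
0.08952221882340256 6.44480389237971
0.08786275616774489 13.38050291758871
15.325
```

The second press ended at the same cap height (z about 0.0905 m after allowing for the cushion), so the supply button is at its end stop. Next are the extractor and the grinder.

```bash
sed -i 's/f_stop=9)/f_stop=11)/' p.py; python3 - <<'E'
from p import *
x,y,z,w=T["supply"]
arm.move_straight([x,y,.33],v=.2)
press("extractor"); up("extractor")
b=arm.capture("top"); cv2.imwrite("pics/s2.png",cv2.resize(arm.capture("scene")[220:340,410:590,::-1],None,fx=4,fy=4))
print(arm.get_state()["t"])
E
```

```text
extractor True [0.52734152 0.37421866 0.20370399] [-3.1216439  -1.19479405  9.0307312 ] 21.1167
[0.52736618 0.37420503 0.2038272 ] [-2.11234549 -1.28341286  7.72183641]
22.2083
```

View pics/s2.png

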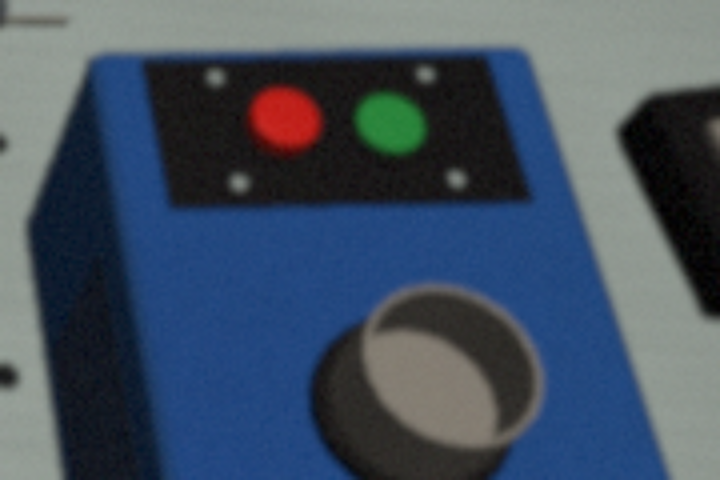

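The crop shows the extractor's red button up at (286,118) and the green one low at (391,123). I'll confirm it with a second press, then do the same on the grinder.

```bash
python3 - <<'E'
from p import *
def again(k):
    x,y,z,w=T[k]
    arm.move_straight([x,y,z+.003],v=.2); arm.sleep(.3); f0=arm.get_state()["ft_force"][2]
    arm.move_straight([x,y,z-.0102],v=.01,f_stop=14); arm.sleep(.3); s=arm.get_state(); F=s["ft_force"][2]-f0
    print(k,s["ee_pos"][2],F,"travel mm",1e3*(z-s["ee_pos"][2])-F/5); up(k)
again("extractor")
press("grinder"); up("grinder"); again("grinder")
for n in("scene","top"): cv2.imwrite(f"pics/{n}3.png",arm.capture(n)[:,:,::-1])
print(arm.get_state()["t"])
E
```

```text
extractor 0.2032064750217797 10.832940454707915 travel mm 6.626936887278725
grinder True [0.53173101 0.02718763 0.08835227] [-2.72035077  0.07924548  9.62715554] 30.625
[0.53175469 0.02721705 0.08846103] [-1.22651718 -0.40686551 10.04156649]
grinder 0.08807779519839043 11.123256006289266 travel mm 6.697553600351721
36.3333
```

View pics/scene3.png

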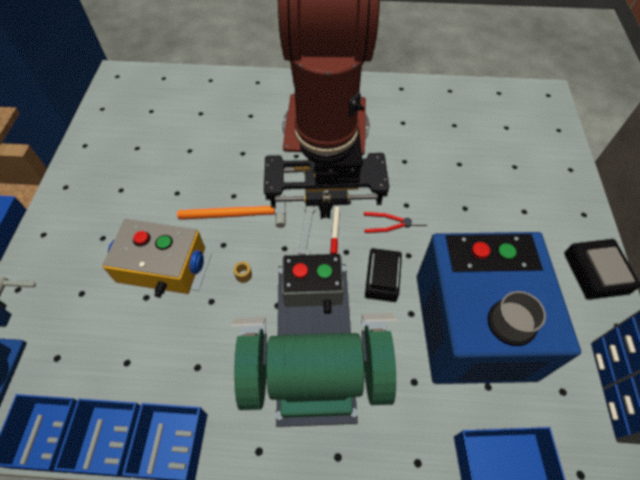

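The final scene picture shows all three greens in: supply (163,241), grinder (324,271), extractor (508,251). The reds stand up, the loose parts haven't moved and the arm is clear. Each second press ended at the same cap height with well over 4 N.

```bash
python3 -c "
from rig import arm
print(arm.finish_job())"
```

```text
the job is handed in; nothing more can be done
None
```

I pressed the green buttons of the supply, extractor and grinder fully in, in that order, without touching the red buttons or the loose parts, and handed the job in at about 36 s.

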